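# Light test of a cylinder head with straightedge and torch

### The arm

A 6-joint arm with a two-finger parallel gripper is mounted at the origin on the work surface. World frame = base frame: x ahead of the robot, y to its left, z up, the work surface at z = 0. Lengths are in m, angles in rad, forces in N, time in s.
With the tool pointing down it reaches from about 0.375 to 0.825 m from the base axis. Payload 5.5 kg.
Tool frame: the origin (TCP) lies between the finger pads; the fingertips stand 11 mm ahead of it and the grasp point (between the pads) lies 8 mm behind it; z points along the fingers, y is the line along which they close (so a half turn about z gives the same grasp; the last joint's range is limited). The gripper opens to 85 mm and grips with 20 to 120 N. Pads are 22 mm wide; open, the fingers measure 114 mm over their backs; the gripper's body (76 mm by 85 mm) begins 54 mm behind the grasp point. The pads swing forward as they close: fully open they stand 13 mm farther back than shut.
Start: joints at [-1.204, 0.314, -0.047, 1.21, 0, 1.571], TCP at [0.215, -0.56, 0.242] pointing down, gripper open.
Joint ranges: [-2.67, 2.67], [-0.69, 1.73], [-1.03, 1.25], [-2.08, 2.16], [-1.42, 1.45], [-3.14, 3.14]. Speed limits (rad/s): [2.39, 2.39, 3.01, 3.14, 3.14, 3.14].

### API

Orientations are given as a unit quaternion [x, y, z, w].
In Python, from rig import bot gives the robot as it stands. The module is installed in compiled form; this text tells all that it offers.
- The arm moves only by the shell command python3 -m jog 'ROWS' [OPENING] [FORCE]. ROWS is JSON, a list that holds one entry, the list of rows, each a list of 6 numbers: the shift along the tool's x, y, z in m, then the turn, a rotation vector about the tool's x, y, z in rad. In form: [[[dx, dy, dz, wx, wy, wz], ...]]. A call has 1 to 12 rows; each row shifts and turns the commanded pose from where the row before left it, along the tool's axes as they then stand; what a row does not reach is not made up. A row lasts 1/12 s, in which the tool goes at most 41.7 mm and 7.16 degrees, less where a joint would pass 70% of its speed; a pose out of reach is approached as far as the arm can. A call with a gripper value outside its range is refused whole. OPENING is the closure, from -1 (fully open) to 1 (shut), set as the call begins (- or left out, the last holds). The fingers move at their own pace and stop on an object; FORCE is the grip in N (left out, the last holds). Time passes only in rows, so rows that do not move let the fingers close. It gives the time, the measured TCP pose, the force, the opening and the grip force at its end, in the units of the state.
- bot.read_state(): the state, without advancing time (a new reading comes with each control period).
- bot.read_camera(name): name is "scene" or "top" or "wrist"; returns a dict with "frame" (420x560x3 uint8, blue, green, red), "range_z" (420x560 float32, m along the optical axis (not along the pixel's ray), 0 where there is no reading), "fx", "fy", "cx", "cy" (pixels), "view" (4x4, takes a point from world to camera coordinates). Camera axes: x right, y up, looking along -z (the intrinsics and any distortion apply to the point x, -y, -z); pixel columns grow to the right and rows downward; lengths in m; the calibration is good to about 2 mm. A picture is of the moment at which its call begins.
- bot.hand_in(): hands the job in; it is judged then, once.
Trained networks look in a picture, given as the dict that the camera call returned (one of the last four; its "shot" number tells which), for a name from the list of things; names that differ only in an ending like _2 or _b are one class to them, and where a whole thing is asked for, a point or a joint stands for the part that bears it (a point fixed in the world has none). Each returns a list of dicts, best first, with "score" (0 to 1); they miss things now and then, are a little off and sometimes report something else, mostly with a low value. They report only what shows in the picture. A call takes as long as a camera call. They do not tell look-alikes from the thing itself.
- bot.find_in(picture, label): "bbox" ([centre column, centre row, width, height] in pixels, round what is visible of it).
The state is a dict: "time": time; "q": joint angles; "joint_vel": joint speeds; "joint_efforts": joint torques, N m; "tool_pos": TCP position; "orientation": TCP orientation; "wrist_force": force on the tool from outside, world axes, zero at the start; "torque": the same for the moment, N m; "gripper_width": opening from 0.0 (shut) to 1.0 (fully open); "gripper_force": force on a finger pad.
Only numpy, scipy, OpenCV 4.12 (cv2) and the standard library are available. Lean on these libraries where they do the work, as an engineer would, in place of code of your own. Each camera call takes 0.05 s, during which the arm holds its last target. There are 200 camera calls.

### The job

Check the cylinder head for warp: take the steel straightedge from its wooden stand, lay it gently on its narrow edge on the gasket face, lengthwise along the middle over both combustion chambers, and let go of it. Then draw the torch up out of its dock, slant it about 45 degrees and hold it square to one side of the straightedge (either will do) so that it shines on the middle of the line where steel meets gasket face, the lens roughly 8 cm from that line, without the torch touching the straightedge or the head. Finish while holding the torch there, with the straightedge still flush and everything else on the bench left as it was.

Things in the scene. Friction and masses are not known exactly. Their poses are not given: they have to be found in the camera images.
- straightedge: Steel straightedge, plain bar 250 mm long (its y), 10 mm thick (its x), 35 mm tall (its z), about 0.7 kg. Origin: middle of its lower 10 mm edge. It starts standing on that edge in the slots of its wooden stand, with its upper 15 mm above the slot cheeks and its whole height (bottom 8 mm above the bench) free between the two slotted blocks.
- rack: Wooden stand of the straightedge, fixed: base board 60 mm (its x) by 210 mm (its y) by 8 mm thick; near each end (70 to 100 mm from the middle) a block 28 mm high overall with a slot 14 mm wide open upwards. Origin: centre of the underside. The straightedge stands in the slots along the stand's y.
- head: Two-cylinder aluminium cylinder head lying gasket face up on two wood blocks; heavy, does not move. 130 mm wide (its x), 220 mm long (its y). Origin: on the bench under its centre; the flat gasket face is 95 mm above the bench (z = 0.095). The two round combustion chambers (76 mm, 14 mm deep) lie on the lengthwise (y) centre line, 52 mm either side of the middle.
- torch: Yellow and black inspection torch, round, 150 mm long, about 0.16 kg. Origin: centre of the lens; its z axis runs from lens to tail, so it shines along its own -z. Black lens head 33 mm across for the first 40 mm (short black collar above it), then a 25 mm round body up to the tail cap with a red switch (3 mm more). It starts upright, lens down in the dock's cup, lens 17 mm above the bench.
- dock: Charging dock, fixed: black base 85 by 85 by 12 mm with a grey round cup, outside 48 mm, inside 38 mm, rim 70 mm above the bench, inner floor 17 mm above the bench. Origin: centre of the underside.
- coffee: White paper coffee cup with black lid, 115 mm high, 82 mm across the lid; origin under its centre. Leave alone.
- spray_can: Spray can, 64 mm across, 170 mm high; origin under its centre. Leave alone.
- piston: Aluminium piston, 74 mm across, 58 mm high; origin under its centre. Leave alone.
- wrench: Spanner 170 mm long lying along its x; origin under its middle. Leave alone.
- screwdriver: Screwdriver 190 mm long with red handle lying along its x; origin under its middle. Leave alone.
- feelers: Set of feeler gauges, steel case 100 by 22 by 14 mm lying along its x; origin under its middle. Leave alone.
- paste: Tin of valve-grinding paste, 60 mm across, 50 mm high; origin under its centre. Leave alone.
There are look-alikes about, which are no part of the job. Leave any blue, pink or purple look-alike of the torch alone.

How it is judged:
By the outcome, as a careful person would: the job done as asked, in the order asked, and still so for the second after the job is handed in, while the arm keeps its last pose, push and grip.
It also fails if it takes over 61 s, if anything falls off the work surface, if the arm or the gripper's body presses on something with over 40 N, if the wrist force passes 120 N, or if a joint passes its speed limit or range.

## Working session

There is one attempt and no reset: what is moved stays moved. The work goes in short steps, Python scripts to look and compute and a shell command to move; the robot and the scene stay as the last step left them, time stands still between calls to the robot, and variables do not carry over. Pictures are saved under pics/ and viewed, at most 10 in all, crops included, and the job is handed in when it is done.

```bash
mkdir -p pics; cat > h.py <<'E'
import numpy as np, cv2
from rig import bot
from scipy.spatial.transform import Rotation as R
def cloud(p):
    z=p["range_z"]; v,u=np.mgrid[0:z.shape[0],0:z.shape[1]]
    c=np.stack([(u-p["cx"])/p["fx"]*z,-(v-p["cy"])/p["fy"]*z,-z],-1)
    V=np.array(p["view"]); w=(c-V[:3,3])@V[:3,:3]
    w[z<=0]=np.nan
    return w
E
python3 - <<'E'
from h import *
a=bot.read_camera("scene"); b=bot.read_camera("top")
cv2.imwrite("pics/scene.png",a["frame"]); cv2.imwrite("pics/top.png",b["frame"])
for n,p in(("scene",a),("top",b)):
    print(n,[k for k in p if k not in("frame","range_z")],p["fx"],p["cx"],np.round(p["view"],3).tolist())
    w=cloud(p); np.save(n+".npy",w)
    for l in("straightedge","rack","head","torch","dock"):
        for d in bot.find_in(p,l)[:4]:
            c,r,ww,hh=d["bbox"]; print(l,round(d["score"],2),np.round(d["bbox"]),np.round(w[int(r),int(c)],3))
print(bot.read_state())
E
```

```text
scene ['fx', 'fy', 'cx', 'cy', 'view', 'shot'] 538.3114318617961 278.26625054582456 [[-0.691, 0.723, 0.004, 0.373], [-0.492, -0.475, 0.73, 0.265], [0.529, 0.502, 0.684, -1.805], [0.0, 0.0, 0.0, 1.0]]
straightedge 0.92 [220. 150.  42.  52.] [ 0.487 -0.307  0.025]
rack 0.57 [221. 152.  44.  50.] [ 0.479 -0.308  0.017]
head 0.66 [263. 207.  79.  82.] [0.619 0.02  0.084]
head 0.38 [426. 312.  41.  58.] [0.563 0.494 0.02 ]
torch 0.97 [389. 232.  16.  40.] [0.509 0.334 0.128]
torch 0.96 [364. 272.  19.  53.] [0.626 0.349 0.097]
torch 0.9 [430. 234.  19.  48.] [0.413 0.392 0.091]
torch 0.79 [390. 281.  20.  52.] [0.603 0.409 0.094]
dock 0.93 [388. 263.  33.  45.] [0.511 0.347 0.028]
top ['fx', 'fy', 'cx', 'cy', 'view', 'shot'] 487.74947507450054 281.26583504377084 [[0.023, -1.0, -0.004, 0.006], [0.994, 0.022, 0.109, -0.564], [-0.108, -0.006, 0.994, -1.362], [0.0, 0.0, 0.0, 1.0]]
straightedge 0.73 [401. 251.  35.  81.] [ 0.469 -0.32   0.042]
rack 0.67 [398. 247.  44.  77.] [ 0.478 -0.312  0.027]
head 0.69 [293. 206.  70.  90.] [ 0.583 -0.01   0.093]
torch 0.71 [167. 234.  24.  12.] [0.494 0.
[... 227 characters left out ...]
e': 0.6, 'q': array([-1.20398284e+00,  3.13450947e-01, -4.70911554e-02,  1.21023161e+00,
        1.44344391e-05,  1.57080977e+00]), 'joint_vel': array([-0.00024697, -0.00116344, -0.00019669,  0.00050128,  0.00057493,
        0.00113953]), 'joint_efforts': array([-3.13800856e-04, -5.39137709e+01,  3.39894247e+01,  1.89709317e-03,
        6.45081172e-06, -4.09881835e-06]), 'tool_pos': array([ 0.2151857 , -0.56007223,  0.24233281]), 'orientation': array([9.83229303e-01, 1.82373623e-01, 9.15848101e-06, 9.80139187e-06]), 'wrist_force': array([ 0.03438384, -0.41316739, -0.2291831 ]), 'torque': array([ 0.06565779, -0.00500599, -0.01848498]), 'gripper_force': 0.0, 'gripper_width': 1.001596542660791}
```

View pics/scene.png

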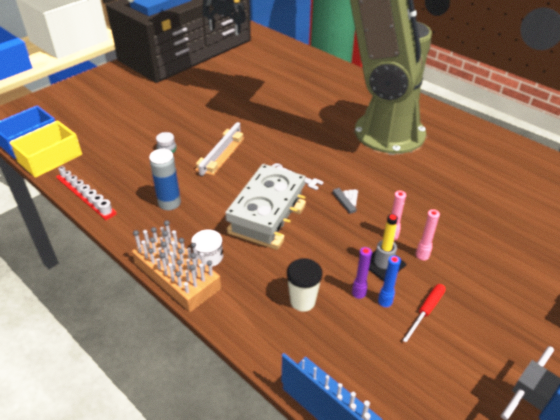

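View pics/top.png

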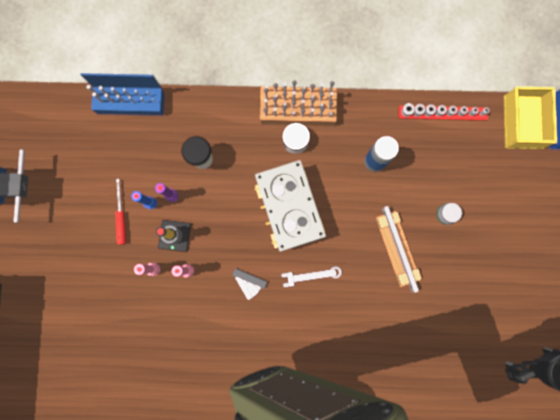

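```bash
python3 - <<'E'
from h import *
def rect(P,n):
    P=P.astype(np.float32); (c,s,a)=cv2.minAreaRect(P[:,:2]); b=cv2.boxPoints((c,s,a))
    e=[b[1]-b[0],b[2]-b[1]]; e=max(e,key=np.linalg.norm); ang=np.degrees(np.arctan2(e[1],e[0]))
    print(n,len(P),"c",np.round(c,4),"size",np.round(s,4),"long dir",round(float(ang),2),"medz",np.round(np.median(P[:,2]),4))
for n in("top","scene"):
    w=np.load(n+".npy"); f=w.reshape(-1,3); f=f[np.isfinite(f[:,0])]; x,y,z=f.T
    box=lambda x0,x1,y0,y1,z0,z1:f[(x>x0)&(x<x1)&(y>y0)&(y<y1)&(z>z0)&(z<z1)]
    P=box(.34,.64,-.42,-.2,.036,.05); rect(P,n+" se"); 
    q=P[:,:2]-P[:,:2].mean(0); u=np.linalg.svd(q,full_matrices=False)[2][0]; print(" pca",np.degrees(np.arctan2(u[1],u[0])),P.mean(0),np.ptp(q@u))
    rect(box(.34,.64,-.42,-.2,.004,.033),n+" rack")
    P=box(.45,.75,-.15,.15,.09,.1); rect(P,n+" head")
    T=box(.44,.56,.27,.38,.1,.2)
    print(n,"torch",T.mean(0),T.max(0),T.min(0),len(T))
    for h in(.11,.125,.14,.155,.165): 
        t=T[abs(T[:,2]-h)<.007]; 
        if len(t)>3:print("  ",h,t.mean(0).round(4),np.ptp(t,0).round(3))
    P=box(.4,.58,.24,.4,.005,.018); rect(P,n+" dockbase")
    P=box(.44,.56,.27,.38,.062,.08); rect(P,n+" cuprim")
a=cv2.imread("pics/scene.png")[180:320,330:460]; cv2.imwrite("pics/crop.png",cv2.resize(a,None,fx=4,fy=4,interpolation=cv2.INTER_CUBIC))
E
```

```text
Traceback (most recent call last):
cv2.error: OpenCV(4.12.0) /io/opencv/modules/imgproc/src/convhull.cpp:143: error: (-215:Assertion failed) total >= 0 && (depth == CV_32F || depth == CV_32S) in function 'convexHull'
```

```bash
cat > m.py <<'E'
from h import *
def rect(P,n):
    P=P.astype(np.float32); 
    if len(P)<4: print(n,"few");return
    (c,s,a)=cv2.minAreaRect(np.ascontiguousarray(P[:,:2])); b=cv2.boxPoints((c,s,a))
    e=[b[1]-b[0],b[2]-b[1]]; e=max(e,key=np.linalg.norm); ang=np.degrees(np.arctan2(e[1],e[0]))
    print(n,len(P),"c",np.round(c,4),"size",np.round(s,4),"long dir",round(float(ang),2),"medz",np.round(np.median(P[:,2]),4))
if __name__=="__main__":
  for n in("top","scene"):
    w=np.load(n+".npy"); f=w.reshape(-1,3); f=f[np.isfinite(f[:,0])]; x,y,z=f.T
    box=lambda x0,x1,y0,y1,z0,z1:f[(x>x0)&(x<x1)&(y>y0)&(y<y1)&(z>z0)&(z<z1)]
    P=box(.32,.64,-.42,-.2,.036,.05); rect(P,n+" se"); 
    q=P[:,:2]-P[:,:2].mean(0); u=np.linalg.svd(q,full_matrices=False)[2][0]; print(" pca",np.degrees(np.arctan2(u[1],u[0])),P.mean(0),np.ptp(q@u))
    rect(box(.34,.64,-.42,-.2,.005,.033),n+" rack")
    P=box(.45,.75,-.15,.15,.09,.1); rect(P,n+" head")
    T=box(.44,.56,.27,.38,.1,.2)
    print(n,"torch",T.mean(0),T.max(0),T.min(0),len(T))
    for h in(.11,.125,.14,.155,.165): 
        t=T[abs(T[:,2]-h)<.007]; 
        if len(t)>3:print("  ",h,t.mean(0).round(4),np.ptp(t,0).round(3))
    P=box(.4,.58,.24,.4,.005,.018); rect(P,n+" dockbase")
    P=box(.44,.56,.27,.38,.062,.08); rect(P,n+" cuprim")
  a=cv2.imread("pics/scene.png")[180:320,330:460]; cv2.imwrite("pics/crop.png",cv2.resize(a,None,fx=4,fy=4,interpolation=cv2.INTER_CUBIC))
E
python3 m.py
```

```text
top se 368 c [ 0.4741 -0.3242] size [0.249 0.024] long dir 19.73 medz 0.0432
 pca -160.18545687377446 [ 0.47117832 -0.31871173  0.04311774] 0.24904995436807134
top rack 1648 c [ 0.49   -0.3103] size [0.2994 0.2184] long dir 0.16 medz 0.0094
top head 2449 c [ 0.5828 -0.0042] size [0.221  0.1299] long dir 19.3 medz 0.0954
top torch [0.49620533 0.32251895 0.1547545 ] [0.50930126 0.33796096 0.17368099] [0.48478271 0.31307611 0.10068276] 131
   0.11 [0.4956 0.3162 0.1109] [0.019 0.006 0.013]
   0.125 [0.4969 0.3177 0.1251] [0.023 0.01  0.012]
   0.14 [0.4936 0.3174 0.1412] [0.021 0.012 0.013]
   0.155 [0.4934 0.3173 0.1561] [0.016 0.012 0.013]
   0.165 [0.4967 0.3258 0.1678] [0.024 0.024 0.013]
top dockbase 694 c [0.4899 0.3188] size [0.1573 0.1793] long dir -0.07 medz 0.0108
top cuprim 108 c [0.4962 0.3235] size [0.0411 0.046 ] long dir -14.48 medz 0.0696
scene se 216 c [ 0.4765 -0.3136] size [0.2535 0.015 ] long dir 19.27 medz 0.0409
 pca 19.707744923053937 [ 0.48281337 -0.3107666   0.04096961] 0.2535393619252713
scene rack 655 c [ 0.4814 -0.2913] size [0.213  0.2112] long dir 76.58 medz 0.0185
scene head 1893 c [5.845e-01 2.000e-04] size [0.2263 0.1339] long dir 18.93 medz 0.0938
scene torch [0.50532716 0.33332325 0.14146898] [0.51452775 0.34369567 0.17222656] [0.48531391 0.31687094 0.10039594] 274
   0.11 [0.5066 0.3339 0.109 ] [0.016 0.024 0.012]
   0.125 [0.5071 0.3339 0.1249] [0.019 0.025 0.013]
   0.14 [0.5074 0.3335 0.1405] [0.017 0.025 0.014]
   0.155 [0.5071 0.3341 0.1553] [0.019 0.023 0.014]
   0.165 [0.5018 0.3314 0.166 ] [0.027 0.026 0.014]
scene dockbase 344 c [0.4751 0.3422] size [0.1021 0.1576] long dir -5.87 medz 0.0108
scene cuprim 173 c [0.502  0.3319] size [0.0445 0.0469] long dir -58.73 medz 0.0683
```

View pics/crop.png

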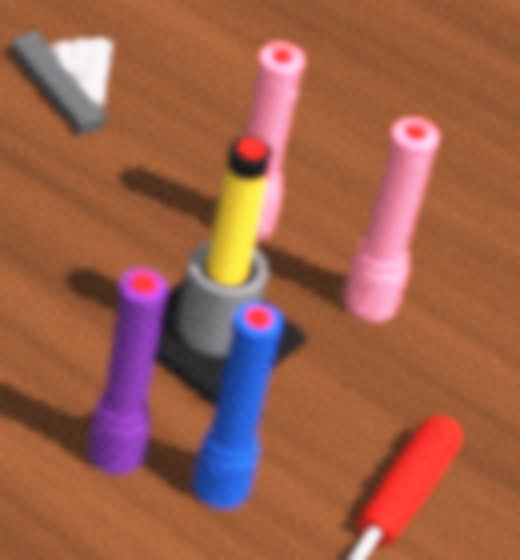

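Yellow torch with black/red tail stands in the grey dock cup (crop 250,150; scene 388,235). The look-alikes are pink (scene 398,210 and 430,234), purple (362,272) and blue (390,281). The only straightedge is at scene (220,150), top (401,251). I'll move above the straightedge first.

```bash
python3 -m jog '[[[0.027,-0.011,0,0,0,0],[0.027,-0.011,0,0,0,0],[0.027,-0.011,0.004,0,0,0],[0.027,-0.011,0.004,0,0,0],[0.027,-0.011,0.004,0,0,0],[0.027,-0.011,0.004,0,0,0],[0.027,-0.011,0.004,0,0,0],[0.027,-0.011,0.004,0,0,0],[0.028,-0.011,0.004,0,0,0],[0.028,-0.011,0.004,0,0,0],[0.028,-0.011,0.004,0,0,0],[0.028,-0.011,0.004,0,0,0]]]'
python3 -m jog '[[[0,0,0,0,0,0],[0,0,0,0,0,0]]]'
python3 - <<'E'
from h import *
from m import rect
p=bot.read_camera("wrist"); cv2.imwrite("pics/w1.png",p["frame"]); w=cloud(p); np.save("w1.npy",w)
f=w.reshape(-1,3); f=f[np.isfinite(f[:,0])]; x,y,z=f.T
print(bot.read_state()["tool_pos"],bot.read_state()["orientation"],np.round(p["view"],3).tolist())
P=f[(x>.3)&(x<.65)&(y>-.45)&(y<-.18)&(z>.036)&(z<.055)]; rect(P,"se"); print(P.mean(0))
E
```

```text
time: 1.6
tool_pos: [0.475, -0.3181, 0.2023]
orientation: [0.983, 0.182, 0.0, 0.0]
wrist_force: [0.2, -0.3, 0.5]
gripper_width: 1.006
gripper_force: 0.0
time: 1.77
tool_pos: [0.4748, -0.3181, 0.202]
orientation: [0.983, 0.184, -0.0, -0.0]
wrist_force: [-0.5, 0.5, 0.2]
gripper_width: 0.999
gripper_force: 0.0
[ 0.47408543 -0.31895052  0.20223752] [ 9.83105083e-01  1.83041776e-01 -3.11780046e-04  7.82688882e-05] [[0.362, -0.932, 0.0, -0.469], [0.896, 0.348, -0.276, -0.29], [0.257, 0.1, 0.961, -0.43], [0.0, 0.0, 0.0, 1.0]]
se 4712 c [ 0.4776 -0.3676] size [0.2412 0.1797] long dir 3.57 medz 0.0425
[ 0.51530779 -0.35105292  0.04375673]
```

View pics/w1.png

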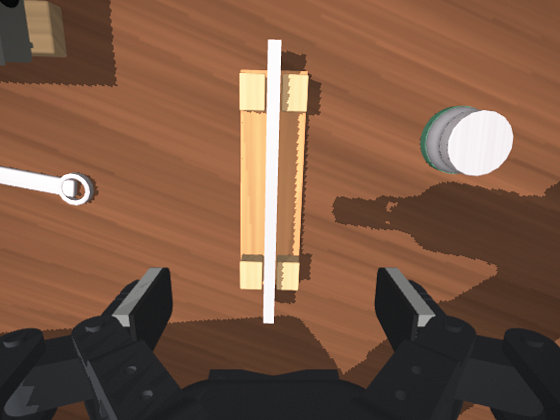

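The picture shows the straightedge as a white bar from (274,40) to (268,322), standing in the blocks, with the gripper straddling it. I'll fit it from this view.

```bash
python3 - <<'E'
from h import *
from m import rect
w=np.load("w1.npy"); s=w[35:330,255:290].reshape(-1,3); P=s[(s[:,2]>.037)&(s[:,2]<.05)]
rect(P,"se"); q=P[:,:2]-P[:,:2].mean(0); u=np.linalg.svd(q,full_matrices=False)[2][0]; print(np.degrees(np.arctan2(u[1],u[0])))
st=bot.read_state(); T=R.from_quat(st["orientation"]); print("tool x",np.degrees(np.arctan2(*T.as_matrix()[[1,0],0])))
(c,_,_)=cv2.minAreaRect(P[:,:2].astype(np.float32).copy()); d=T.inv().apply(np.array([*c,.026])-st["tool_pos"]); print(d)
E
```

```text
se 3288 c [ 0.4741 -0.3171] size [0.2502 0.01  ] long dir 19.87 medz 0.0423
-160.12118436004437
tool x 21.0939704808112
[ 0.00085003 -0.00174456  0.17623694]
```

```bash
python3 -m jog '[[[0,-0.0015,0.02,0,0,0.021],[0,0,0.02,0,0,0],[0,0,0.02,0,0,0],[0,0,0.02,0,0,0],[0,0,0.02,0,0,0],[0,0,0.02,0,0,0],[0,0,0.02,0,0,0],[0,0,0.018,0,0,0],[0,0,0.01,0,0,0],[0,0,0.008,0,0,0],[0,0,0,0,0,0]]]' 0.3
python3 -m jog '[[[0,0,0,0,0,0],[0,0,0,0,0,0],[0,0,0,0,0,0],[0,0,0,0,0,0],[0,0,0,0,0,0],[0,0,0,0,0,0],[0,0,0,0,0,0],[0,0,0,0,0,0]]]' 1 50
python3 - <<'E'
from h import *
s=bot.read_state();print(s["tool_pos"],s["wrist_force"],s["gripper_width"],s["gripper_force"])
E
```

```text
time: 2.73
tool_pos: [0.4722, -0.318, 0.0252]
orientation: [0.985, 0.171, -0.001, -0.001]
wrist_force: [0.2, 0.5, 0.1]
gripper_width: 0.35
gripper_force: 0.0
time: 3.4
tool_pos: [0.4738, -0.318, 0.0273]
orientation: [0.985, 0.172, 0.0, 0.0]
wrist_force: [-3.2, 2.2, 6.2]
gripper_width: 0.109
gripper_force: 50.8
[ 0.4737665  -0.31797772  0.02731449] [-3.17824597  2.24542717  6.21363069] 0.10875456482015315 50.83087742328644
```

```bash
python3 -m jog '[[[0,0,-0.004,0,0,0],[0,0,-0.008,0,0,0],[0,0,-0.012,0,0,0],[0,0,-0.016,0,0,0],[0,0,-0.02,0,0,0],[0,0,-0.02,0,0,0],[0,0,-0.02,0,0,0],[0,0,-0.02,0,0,0],[0,0,-0.02,0,0,0],[0,0,-0.015,0,0,0],[0,0,-0.01,0,0,0],[0,0,-0.005,0,0,0]]]' 1 70
python3 - <<'E'
from h import *
s=bot.read_state(); T=R.from_quat(s["orientation"])
print(s["tool_pos"],s["gripper_width"],s["gripper_force"],s["wrist_force"],T.inv().apply(np.array([.5835,-.002,s["tool_pos"][2]])-s["tool_pos"]))
E
```

```text
time: 4.4
tool_pos: [0.4739, -0.3181, 0.1977]
orientation: [0.985, 0.172, 0.001, 0.001]
wrist_force: [0.9, 0.0, -8.3]
gripper_width: 0.105
gripper_force: 68.4
[ 0.47386084 -0.31813237  0.19769743] 0.10497248323724276 68.39581489562988 [ 9.08881037e-01  2.31798997e-03 -8.33293228e+00] [ 2.10313244e-01 -2.60247446e-01 -1.68691246e-04]
```

Bar lifted (−7 N or so). Move above the head and look.

```bash
python3 -m jog '[[[0.01,-0.012,0,0,0,0],[0.018,-0.022,0,0,0,0],[0.02,-0.025,0,0,0,0],[0.02,-0.025,0,0,0,0],[0.02,-0.025,0,0,0,0],[0.02,-0.025,0,0,0,0],[0.02,-0.025,0,0,0,0],[0.02,-0.025,0,0,0,0],[0.02,-0.025,0,0,0,0],[0.02,-0.025,0,0,0,0],[0.014,-0.017,0,0,0,0],[0.008,-0.009,0,0,0,0]]]'
python3 -m jog '[[[0,0,0,0,0,0],[0,0,0,0,0,0]]]'
python3 - <<'E'
from h import *
from m import rect
p=bot.read_camera("wrist"); cv2.imwrite("pics/w2.png",p["frame"]); w=cloud(p); np.save("w2.npy",w)
t=bot.read_camera("top"); wt=cloud(t)
s=bot.read_state(); T=R.from_quat(s["orientation"]); print(s["tool_pos"],np.degrees(np.arctan2(*T.as_matrix()[[1,0],0])))
for a in(w,wt):
    f=a.reshape(-1,3); f=f[np.isfinite(f[:,0])]; x,y,z=f.T
    rect(f[(x>.42)&(x<.75)&(y>-.13)&(y<.13)&(abs(z-.095)<.004)],"head")
E
```

```text
time: 5.4
tool_pos: [0.5829, 0.001, 0.1951]
orientation: [0.985, 0.173, -0.001, -0.001]
wrist_force: [-0.4, -0.8, -7.9]
gripper_width: 0.101
gripper_force: 68.8
time: 5.57
tool_pos: [0.5823, -0.0019, 0.1953]
orientation: [0.985, 0.173, -0.001, 0.0]
wrist_force: [-0.1, -0.3, -7.2]
gripper_width: 0.104
gripper_force: 68.8
[ 0.58217331 -0.00295461  0.19563378] 19.769342265407897
head 30896 c [ 0.5838 -0.0023] size [0.2204 0.1307] long dir 19.35 medz 0.0943
head 74 c [0.6369 0.0801] size [0.0637 0.0147] long dir 7.46 medz 0.0954
```

View pics/w2.png

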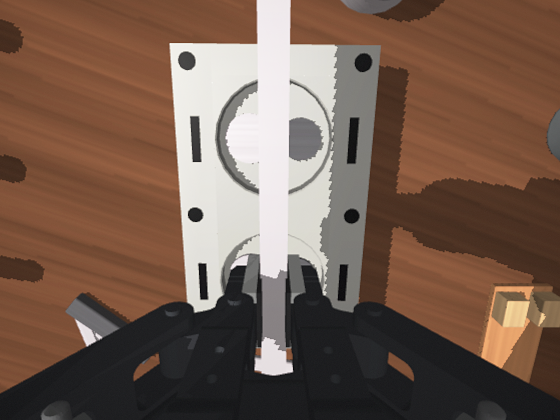

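The bar (cols 257–292) hangs over the head (170–380, 43 and down), parallel to it. Now I'll measure the bar in hand against the head axis.

```bash
python3 - <<'E'
from h import *
from m import rect
w=np.load("w2.npy"); s=w[0:260,240:310].reshape(-1,3); P=s[(s[:,2]>.19)&(s[:,2]<.23)]
rect(P,"bar"); r=np.radians(19.35); u=np.array([np.cos(r),np.sin(r)]); n=np.array([-u[1],u[0]]); h=np.array([.5838,-.0023])
q=(P[:,:2]-h)@np.array([u,n]).T; k=np.polyfit(q[:,0],q[:,1],1); print("lateral at 0 / slope rad",k[1],k[0]); print("along",q[:,0].max(),"zfit",np.polyfit(q[:,0],P[:,2],1))
E
```

```text
bar 7952 c [0.636 0.017] size [0.0923 0.0217] long dir 20.2 medz 0.21
lateral at 0 / slope rad 0.00011978349132377211 0.010151850149672449
along 0.10181686749531187 zfit [0.01321252 0.20901558]
```

```bash
python3 -m jog '[[[0.0015,0,0.004,0,0,0.01],[0,0,0.009,0,0,0],[0,0,0.012,0,0,0],[0,0,0.012,0,0,0],[0,0,0.012,0,0,0],[0,0,0.01,0,0,0],[0,0,0.008,0,0,0],[0,0,0.005,0,0,0],[0,0,0.003,0,0,0],[0,0,0,0,0,0],[0,0,0,0,0,0]]]'
python3 - <<'E'
from h import *
from m import rect
p=bot.read_camera("wrist"); w=cloud(p); s=w[0:260,230:320].reshape(-1,3); P=s[(s[:,2]>.115)&(s[:,2]<.16)]
r=np.radians(19.35); u=np.array([np.cos(r),np.sin(r)]); n=np.array([-u[1],u[0]]); h=np.array([.5838,-.0023])
q=(P[:,:2]-h)@np.array([u,n]).T; print(np.polyfit(q[:,0],q[:,1],1),np.polyfit(q[:,0],P[:,2],1))
f=w.reshape(-1,3);g=f[(abs(f[:,2]-.0945)<.004)]; g2=(g[:,:2]-h)@u; print("face z",np.polyfit(g2,g[:,2],1))
s=bot.read_state(); print(s["tool_pos"],s["wrist_force"],R.from_quat(s["orientation"]).as_matrix()[:,2])
E
```

```text
time: 6.58
tool_pos: [0.5846, -0.0016, 0.1216]
orientation: [0.986, 0.167, 0.0, 0.0]
wrist_force: [-0.1, 0.9, -7.8]
gripper_width: 0.102
gripper_force: 68.9
[-0.00147326 -0.00030034] [0.02172636 0.13481059]
face z [0.00065074 0.0942507 ]
[ 0.58485034 -0.0015299   0.12190415] [-0.96703686 -0.31722696 -8.0605332 ] [ 1.09327479e-03  3.17383848e-05 -9.99999402e-01]
```

```bash
python3 -m jog '[[[0,0,0.001,0,-0.012,0],[0,0,0.001,0,0,0],[0,0,0.001,0,0,0],[0,0,0,0,0,0]]]'
python3 -m jog '[[[0,0,0.001,0,0,0],[0,0,0,0,0,0]]]'
python3 -m jog '[[[0,0,0.001,0,0,0],[0,0,0,0,0,0]]]'
```

```text
time: 6.97
tool_pos: [0.5844, -0.0015, 0.1182]
orientation: [0.986, 0.167, -0.006, 0.001]
wrist_force: [-0.2, 0.7, -8.6]
gripper_width: 0.102
gripper_force: 68.9
time: 7.13
tool_pos: [0.5842, -0.0015, 0.1171]
orientation: [0.986, 0.167, -0.006, 0.001]
wrist_force: [0.2, 0.3, -7.0]
gripper_width: 0.102
gripper_force: 68.9
time: 7.3
tool_pos: [0.5842, -0.0016, 0.1161]
orientation: [0.986, 0.167, -0.006, 0.001]
wrist_force: [0.4, -0.3, -8.0]
gripper_width: 0.101
gripper_force: 68.9
```

```bash
for i in 1 2 3; do python3 -m jog '[[[0,0,0.0007,0,0,0],[0,0,0,0,0,0]]]' | grep -E "pos|wrist"; done
```

```text
tool_pos: [0.5843, -0.0016, 0.1156]
wrist_force: [-0.7, -1.5, -6.9]
tool_pos: [0.5843, -0.0016, 0.1151]
wrist_force: [-2.5, -0.8, -3.6]
tool_pos: [0.5842, -0.0017, 0.1147]
wrist_force: [-4.5, -0.3, -1.1]
```

```bash
python3 -m jog '[[[0,0,0,0,0,0],[0,0,0.0005,0,0,0],[0,0,0,0,0,0]]]' 1 20
python3 - <<'E'
from h import *
p=bot.read_camera("wrist"); w=cloud(p); s=w[0:260,230:320].reshape(-1,3); P=s[(s[:,2]>.115)&(s[:,2]<.16)]
r=np.radians(19.35); u=np.array([np.cos(r),np.sin(r)]); n=np.array([-u[1],u[0]]); h=np.array([.5838,-.0023])
q=(P[:,:2]-h)@np.array([u,n]).T; print(np.polyfit(q[:,0],q[:,1],1),np.polyfit(q[:,0],P[:,2],1))
s=bot.read_state(); print(s["tool_pos"],s["wrist_force"],s["torque"])
E
```

```text
time: 8.05
tool_pos: [0.5842, -0.0017, 0.1144]
orientation: [0.986, 0.167, -0.006, 0.001]
wrist_force: [-6.1, -1.6, 1.1]
gripper_width: 0.104
gripper_force: 70.5
[-0.00047123 -0.0003037 ] [0.00016284 0.1292771 ]
[ 0.58419282 -0.00167049  0.11437385] [-5.69483333 -1.74140049  2.29626502] [0.00132865 0.44316312 0.05503269]
```

Level and seated (top at 0.130). Release.

```bash
python3 -m jog '[[[0,0,0,0,0,0],[0,0,0,0,0,0],[0,0,0,0,0,0],[0,0,0,0,0,0]]]' 0.4
python3 -m jog '[[[0,0,-0.004,0,0,0],[0,0,-0.008,0,0,0],[0,0,-0.012,0,0,0],[0,0,-0.016,0,0,0],[0,0,-0.02,0,0,0],[0,0,-0.02,0,0,0],[0,0,-0.02,0,0,0],[0,0,-0.02,0,0,0],[0,0,-0.02,0,0,0],[0,0,-0.01,0,0,0],[0,0,0,0,0,0]]]'
python3 - <<'E'
from h import *
from m import rect
p=bot.read_camera("wrist"); w=cloud(p); cv2.imwrite("pics/w3.png",p["frame"])
f=w.reshape(-1,3); f=f[np.isfinite(f[:,0])]; x,y,z=f.T
r=np.radians(19.35); u=np.array([np.cos(r),np.sin(r)]); n=np.array([-u[1],u[0]]); h=np.array([.5838,-.0023])
q=(f[:,:2]-h)@np.array([u,n]).T
m=(abs(q[:,1])<.03)&(z>.12)&(z<.14)&(abs(q[:,0])<.14); rect(f[m],"bar"); print(np.polyfit(q[m,0],q[m,1],1),np.polyfit(q[m,0],z[m],1),q[m].min(0),q[m].max(0))
s=bot.read_state(); T=R.from_quat(s["orientation"]); print(s["tool_pos"],s["orientation"],np.degrees(np.arctan2(*T.as_matrix()[[1,0],0])))
np.save("w3.npy",w)
E
```

```text
time: 8.43
tool_pos: [0.585, -0.0015, 0.1141]
orientation: [0.986, 0.167, -0.005, 0.001]
wrist_force: [0.8, -0.4, 0.2]
gripper_width: 0.302
gripper_force: 0.0
time: 9.35
tool_pos: [0.5876, -0.001, 0.2669]
orientation: [0.986, 0.167, -0.003, 0.001]
wrist_force: [0.8, 0.4, -0.3]
gripper_width: 0.302
gripper_force: 0.0
bar 3791 c [ 0.5853 -0.0023] size [0.25 0.01] long dir 19.32 medz 0.1293
[-0.00077552 -0.00047232] [0.00044201 0.12925478] [-0.12354332 -0.00550636] [0.12647667 0.00455644]
[ 0.58682951 -0.00097558  0.26501046] [ 0.98593276  0.16707631 -0.00453608  0.0012343 ] 19.235714687646027
```

View pics/w3.png

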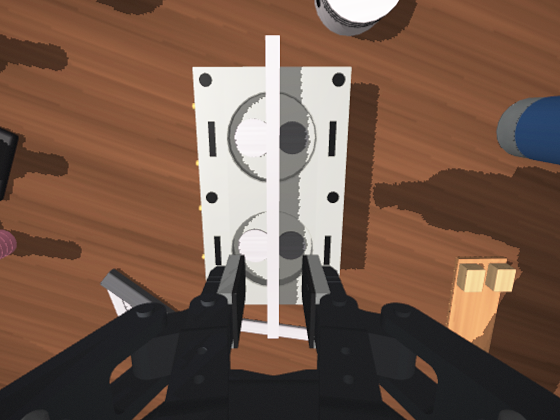

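Bar lies flush along the middle over both chambers (col 272, rows 36–338). Now to the torch, stopping slightly short to measure it.

```bash
python3 -m jog '[[[0,-0.012,0,0,0.008,0],[-0.002,-0.025,0,0,0,0],[-0.004,-0.033,0,0,0,0],[-0.004,-0.033,0,0,0,0],[-0.004,-0.033,0,0,0,0],[-0.004,-0.033,0,0,0,0],[-0.004,-0.033,0,0,0,0],[-0.004,-0.033,0,0,0,0],[-0.004,-0.033,0,0,0,0],[-0.004,-0.033,0,0,0,0],[-0.001,-0.026,0,0,0,0],[0,-0.013,0,0,0,0]]]' -0.2
python3 -m jog '[[[0,0,0,0,0,0],[0,0,0,0,0,0]]]'
python3 - <<'E'
from h import *
p=bot.read_camera("wrist"); w=cloud(p); cv2.imwrite("pics/w4.png",p["frame"]); np.save("w4.npy",w)
f=w.reshape(-1,3); f=f[np.isfinite(f[:,0])]
T=f[(np.hypot(f[:,0]-.498,f[:,1]-.328)<.035)&(f[:,2]>.06)&(f[:,2]<.2)]
for h in(.07,.11,.125,.14,.155,.166,.17):
    t=T[abs(T[:,2]-h)<.004]
    if len(t)>3: print(h,len(t),t.mean(0).round(4),t.min(0).round(4),t.max(0).round(4),np.round(cv2.minEnclosingCircle(t[:,:2].astype(np.float32).copy()),4) if 0 else "",cv2.minEnclosingCircle(np.ascontiguousarray(t[:,:2],dtype=np.float32)))
s=bot.read_state(); print(s["tool_pos"],s["orientation"],s["q"])
E
```

```text
time: 10.4
tool_pos: [0.4622, 0.2408, 0.2675]
orientation: [0.975, 0.219, -0.009, -0.031]
wrist_force: [-0.2, -0.0, 0.0]
gripper_width: 0.599
gripper_force: 0.0
time: 10.57
tool_pos: [0.4634, 0.2397, 0.2676]
orientation: [0.975, 0.218, -0.009, -0.03]
wrist_force: [-0.1, 0.2, -0.3]
gripper_width: 0.599
gripper_force: 0.0
0.07 630 [0.5022 0.3225 0.069 ] [0.475  0.3049 0.066 ] [0.5219 0.3502 0.0734]  ((0.4985811710357666, 0.32861587405204773), 0.02402917668223381)
0.11 58 [0.5029 0.3198 0.1102] [0.4889 0.316  0.1063] [0.5106 0.3306 0.1139]  ((0.499661386013031, 0.3257368803024292), 0.011861064471304417)
0.125 68 [0.5029 0.3198 0.1252] [0.4888 0.316  0.1211] [0.5107 0.3309 0.1288]  ((0.4995521903038025, 0.32597967982292175), 0.011948774568736553)
0.14 83 [0.5027 0.3198 0.14  ] [0.4887 0.3163 0.1361] [0.5106 0.3317 0.1439]  ((0.49948418140411377, 0.3263571858406067), 0.012104807421565056)
0.155 82 [0.5031 0.3196 0.1556] [0.4878 0.3158 0.1511] [0.5109 0.3323 0.159 ]  ((0.49912336468696594, 0.32689231634140015), 0.012622944079339504)
0.166 1162 [0.4988 0.3279 0.1676] [0.4861 0.316  0.162 ] [0.5109 0.3409 0.17  ]  ((0.4983355700969696, 0.328522264957428), 0.012969675473868847)
0.17 1125 [0.4986 0.3284 0.1679] [0.4861 0.3161 0.166 ] [0.5109 0.3409 0.1711]  ((0.4983355700969696, 0.328522264957428), 0.012969675473868847)
[0.46338458 0.23945813 0.26749801] [ 0.97546897  0.2179154  -0.008982   -0.02987456] [ 0.43881109  0.15989915 -0.1874896   1.22796691  0.06223477  3.14068831]
```

View pics/w4.png

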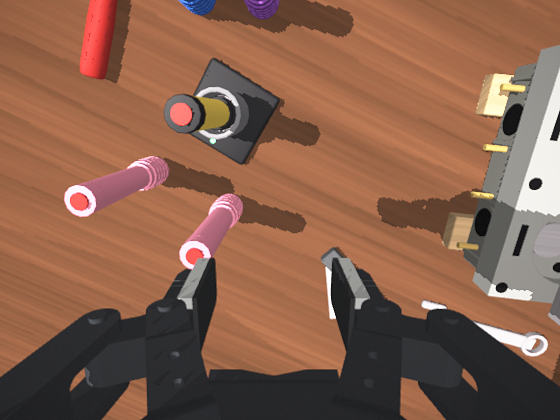

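Wrist joint 6 hit its limit (3.14), so the tool is short and slightly tilted. The yellow torch's tail is at (181,113). I'll yaw the tool the other way to about 55° (joint 6 ≈ 2.76).

```bash
cat > go.py <<'E'
from h import *
import sys
def goal(pos,zdir,yawvec):
    z=np.array(zdir,float); z/=np.linalg.norm(z); x=np.array(yawvec,float); x-=x@z*z; x/=np.linalg.norm(x)
    G=np.stack([x,np.cross(z,x),z],1); s=bot.read_state(); C=R.from_quat(s["orientation"]).as_matrix()
    print("rotvec",np.round(R.from_matrix(C.T@G).as_rotvec(),4),"shift in current",np.round(C.T@(pos-s["tool_pos"]),4),"shift in goal",np.round(G.T@(pos-s["tool_pos"]),4),"q",np.round(s["q"],3),s["tool_pos"],s["wrist_force"])
E
python3 - <<'E'
from go import *
y=np.radians(55); goal(np.array([.4985,.3284,.255]),[0,0,-1],[np.cos(y),np.sin(y),0])
E
```

```text
rotvec [-0.062  -0.0118 -0.5202] shift in current [ 0.0697 -0.0646  0.0162] shift in goal [ 0.093  -0.0223  0.0125] q [ 0.439  0.16  -0.187  1.228  0.062  3.141] [0.46338458 0.23945813 0.26749801] [-0.27826881  0.9824439  -0.9346136 ]
```

```bash
python3 -m jog '[[[0,0,0,-0.0078,-0.0015,-0.065],[0,0,0,-0.0078,-0.0015,-0.065],[0,0,0,-0.0078,-0.0015,-0.065],[0,0,0,-0.0078,-0.0015,-0.065],[0,0,0,-0.0078,-0.0015,-0.065],[0,0,0,-0.0078,-0.0015,-0.065],[0,0,0,-0.0078,-0.0015,-0.065],[0,0,0,-0.0078,-0.0015,-0.065]]]'
python3 -m jog '[[[0.013,-0.003,0,0,0,0],[0.02,-0.005,0.003,0,0,0],[0.025,-0.006,0.004,0,0,0],[0.02,-0.005,0.003,0,0,0],[0.012,-0.003,0.002,0,0,0],[0.003,0,0,0,0,0],[0,0,0,0,0,0],[0,0,0,0,0,0]]]'
python3 - <<'E'
from go import *
y=np.radians(55); goal(np.array([.4985,.3284,.138]),[0,0,-1],[np.cos(y),np.sin(y),0])
E
```

```text
time: 11.28
tool_pos: [0.4635, 0.2391, 0.2674]
orientation: [0.886, 0.463, -0.0, 0.0]
wrist_force: [0.1, 0.4, 1.3]
gripper_width: 0.601
gripper_force: 0.0
time: 11.95
tool_pos: [0.4981, 0.3282, 0.2554]
orientation: [0.887, 0.462, -0.0, 0.0]
wrist_force: [0.7, -0.3, -0.1]
gripper_width: 0.603
gripper_force: 0.0
rotvec [-0.0001  0.001   0.    ] shift in current [0.0005 0.0002 0.1174] shift in goal [0.0004 0.0002 0.1174] q [ 0.583  0.303 -0.031  1.237 -0.     2.764] [0.4981162  0.32817285 0.25543679] [ 0.68236376 -0.32908216 -0.08487686]
```

```bash
python3 -m jog '[[[0,0,0.01,0,0,0],[0,0,0.018,0,0,0],[0,0,0.018,0,0,0],[0,0,0.018,0,0,0],[0,0,0.018,0,0,0],[0,0,0.018,0,0,0],[0,0,0.014,0,0,0],[0,0,0.009,0,0,0],[0,0,0.004,0,0,0],[0,0,0,0,0,0]]]'
python3 -m jog '[[[0,0,0,0,0,0],[0,0,0,0,0,0],[0,0,0,0,0,0],[0,0,0,0,0,0],[0,0,0,0,0,0],[0,0,0,0,0,0]]]' 1 50
python3 -m jog '[[[0,0,-0.005,0,0,0],[0,0,-0.01,0,0,0],[0,0,-0.014,0,0,0],[0,0,-0.016,0,0,0],[0,0,-0.016,0,0,0],[0,0,-0.016,0,0,0],[0,0,-0.016,0,0,0],[0,0,-0.016,0,0,0],[0,0,-0.016,0,0,0],[0,0,-0.01,0,0,0],[0,0,-0.005,0,0,0],[0,0,0,0,0,0]]]'
python3 - <<'E'
from go import *
r=np.radians(19.3); n=np.array([-np.sin(r),np.cos(r),0]); k=np.array([0,0,1])
d=(n+k)/2**.5; c=np.array([.5853,-.0023,.095])+.005*n
for e in(.08+.111,):
  p=c+d*e; print(p)
  for y in(40,45,55): goal(p,-d,[np.cos(np.radians(y)),np.sin(np.radians(y)),0])
s=bot.read_camera("scene"); print([(round(x["score"],2),np.round(x["bbox"])) for x in bot.find_in(s,"torch")])
cv2.imwrite("pics/s5.png",cv2.resize(s["frame"][100:320,220:480],None,fx=2,fy=2))
E
```

```text
time: 12.78
tool_pos: [0.4976, 0.328, 0.1278]
orientation: [0.887, 0.462, -0.001, 0.0]
wrist_force: [-0.6, 0.6, 0.7]
gripper_width: 0.602
gripper_force: 0.0
time: 13.28
tool_pos: [0.4987, 0.3294, 0.1297]
orientation: [0.887, 0.462, 0.001, -0.0]
wrist_force: [-1.4, -0.2, 6.1]
gripper_width: 0.276
gripper_force: 49.3
time: 14.28
tool_pos: [0.4987, 0.3291, 0.2698]
orientation: [0.887, 0.462, 0.001, -0.0]
wrist_force: [-0.1, -0.2, -2.1]
gripper_width: 0.273
gripper_force: 49.1
[0.53900902 0.1298863  0.2300574 ]
rotvec [-0.7132 -0.3397  0.3431] shift in current [-0.1402  0.1471  0.0396] shift in goal [-0.0563  0.1032  0.1705] q [ 0.583  0.299 -0.005  1.265  0.     2.764] [0.49869318 0.32906041 0.26982509] [-0.11851075 -0.227199   -2.11039435]
rotvec [-0.7002 -0.3628  0.2797] shift in current [-0.1402  0.1471  0.0396] shift in goal [-0.0631  0.0992  0.1705] q [ 0.583  0.299 -0.005  1.265  0.     2.764] [0.49869318 0.32906041 0.26982509] [-0.11851075 -0.227199   -2.11039435]
rotvec [-0.671  -0.4105  0.1451] shift in current [-0.1402  0.1471  0.0396] shift in goal [-0.0765  0.0892  0.1705] q [ 0.583  0.299 -0.005  1.265  0.     2.764] [0.49869318 0.32906041 0.26982509] [-0.11851075 -0.227199   -2.11039435]
[(0.9, array([429., 235.,  25.,  50.])), (0.81, array([397., 196.,  20.,  60.])), (0.63, array([393., 220.,  22.,  45.])), (0.6, array([363., 272.,  18.,  52.])), (0.57, array([391., 281.,  20.,  50.]))]
```

View pics/s5.png

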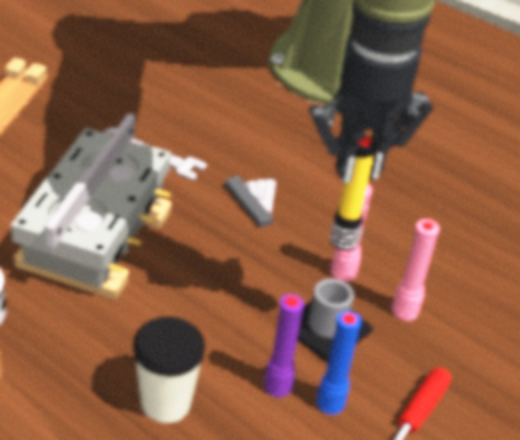

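Torch is held clear of the dock. Tilt it in place to 45°, then check.

```bash
python3 -m jog '[[[0,0,-0.002,-0.07,-0.0363,0.028],[0,0,0,-0.07,-0.0363,0.028],[0,0,0,-0.07,-0.0363,0.028],[0,0,0,-0.07,-0.0363,0.028],[0,0,0,-0.07,-0.0363,0.028],[0,0,0,-0.07,-0.0363,0.028],[0,0,0,-0.07,-0.0363,0.028],[0,0,0,-0.07,-0.0363,0.028],[0,0,0,-0.07,-0.0363,0.028],[0,0,0,-0.07,-0.0363,0.028],[0,0,0,0,0,0],[0,0,0,0,0,0]]]' 1 70
cat > fin.py <<'E'
from go import *
r=np.radians(19.3); n=np.array([-np.sin(r),np.cos(r),0]); d=(n+[0,0,1])/2**.5
c=np.array([.5848,-.0023,.095])+.005*n
a=np.radians(45); goal(c+d*(.08+.1127),-d,[np.cos(a),np.sin(a),0])
E
python3 fin.py
```

```text
time: 15.38
tool_pos: [0.5629, 0.2612, 0.268]
orientation: [0.861, 0.382, 0.008, 0.337]
wrist_force: [0.1, -0.6, -2.5]
gripper_width: 0.278
gripper_force: 68.9
rotvec [-0.0668 -0.1005  0.143 ] shift in current [-0.0948  0.025   0.0963] shift in goal [-0.0806  0.0308  0.107 ] q [ 0.751  0.494  0.102  1.424 -0.649  3.141] [0.56286512 0.26115386 0.2680068 ] [ 0.13450572 -0.6013979  -2.49893861]
```

Joint 6 hit its limit again. Roll about the torch axis is free, so I'll roll back to get margin.

```bash
python3 -m jog '[[[0,0,0,0,0,-0.1],[0,0,0,0,0,-0.1],[0,0,0,0,0,-0.1],[0,0,0,0,0,-0.1],[0,0,0,0,0,-0.1],[0,0,0,0,0,-0.1],[0,0,0,0,0,-0.1],[0,0,0,0,0,0]]]'
cat > fin.py <<'E'
from go import *
r=np.radians(19.3); n=np.array([-np.sin(r),np.cos(r),0]); d=(n+[0,0,1])/2**.5
c=np.array([.5848,-.0023,.095])+.005*n
C=R.from_quat(bot.read_state()["orientation"]).as_matrix(); t=bot.read_state()["tool_pos"]
print("lens",t+.1127*C[:,2],"lens goal",c+.08*d,"body elev",np.degrees(np.arcsin(-C[2,2])))
if __name__=="__main__":
  A=R.align_vectors([-d],[C[:,2]])[0].as_matrix() if 0 else None
  v=np.cross(C[:,2],-d); s=np.linalg.norm(v); M=R.from_rotvec(v/s*np.arctan2(s,C[:,2]@-d)).as_matrix() if s>1e-9 else np.eye(3)
  goal(c+d*(.08+.1127),-d,M@C[:,0])
E
python3 fin.py
```

```text
time: 16.05
tool_pos: [0.5632, 0.2621, 0.2701]
orientation: [0.677, 0.655, -0.106, 0.319]
wrist_force: [-0.6, 0.8, -2.1]
gripper_width: 0.272
gripper_force: 69.0
lens [0.59403228 0.19766931 0.18293927] lens goal [0.56445071 0.05580845 0.15156854] body elev 50.670379109742754
rotvec [ 0.0249 -0.1209 -0.    ] shift in current [-0.0884 -0.0432  0.0981] shift in goal [-0.0759 -0.0407  0.1091] q [ 0.752  0.492  0.104  1.424 -0.649  2.438] [0.56315318 0.2620767  0.27011414] [-0.59382124  0.81862823 -2.14662552]
```

```bash
python3 -m jog '[[[0,0,0,0.0083,-0.04,0],[0,0,0,0.0083,-0.04,0],[0,0,0,0.0083,-0.04,0],[-0.004,-0.002,0.006,0,0,0],[-0.007,-0.004,0.01,0,0,0],[-0.01,-0.005,0.014,0,0,0],[-0.01,-0.005,0.014,0,0,0],[-0.01,-0.005,0.014,0,0,0],[-0.007,-0.004,0.01,0,0,0],[-0.004,-0.002,0.006,0,0,0],[0,0,0,0,0,0],[0,0,0,0,0,0]]]'
python3 fin.py
```

```text
time: 17.05
tool_pos: [0.547, 0.1722, 0.2446]
orientation: [0.675, 0.631, -0.154, 0.35]
wrist_force: [0.8, 0.0, -2.3]
gripper_width: 0.273
gripper_force: 69.2
lens [0.57336704 0.09698022 0.16492106] lens goal [0.56445071 0.05580845 0.15156854] body elev 45.01361792522213
rotvec [ 0.0004 -0.0004 -0.    ] shift in current [-0.0233 -0.014   0.0348] shift in goal [-0.0233 -0.014   0.0348] q [ 0.685  0.462 -0.06   1.377 -0.727  2.448] [0.54698043 0.17215584 0.24463093] [ 0.75304105  0.02958758 -2.26862992]
```

```bash
python3 -m jog '[[[-0.003,-0.002,0.005,0,0,0],[-0.005,-0.003,0.008,0,0,0],[-0.005,-0.003,0.008,0,0,0],[-0.005,-0.003,0.007,0,0,0],[-0.003,-0.002,0.004,0,0,0],[-0.0023,-0.001,0.0028,0,0,0],[0,0,0,0,0,0],[0,0,0,0,0,0],[0,0,0,0,0,0]]]'
python3 fin.py
python3 - <<'E'
from fin import *
u=np.array([np.cos(r),np.sin(r),0]); h=np.array([.5848,-.0023,0])
for nm in("scene","top","wrist"):
    p=bot.read_camera(nm); w=cloud(p); f=w.reshape(-1,3); f=f[np.isfinite(f[:,0])]
    q=(f-h)@np.stack([u,n,[0,0,1]],1)
    m=(abs(q[:,0])<.14)&(abs(q[:,1])<.009)&(q[:,2]>.12)&(q[:,2]<.14)
    if m.sum()>20: print(nm,"bar",m.sum(),np.polyfit(q[m,0],q[m,1],1),np.polyfit(q[m,0],q[m,2],1),q[m].min(0),q[m].max(0))
    g=f-t; a=g@C[:,2]; rad=np.linalg.norm(g-np.outer(a,C[:,2]),axis=1)
    k=(rad<.024)&(a>.03)&(a<.14)
    if k.sum()>10: print(nm,"torch along tool: max",np.percentile(a[k],[95,99,100]),k.sum())
    cv2.imwrite(f"pics/f_{nm}.png",p["frame"] if nm!="scene" else cv2.resize(p["frame"][100:320,200:460],None,fx=3,fy=2.7))
E
```

```text
time: 17.8
tool_pos: [0.5384, 0.1315, 0.2311]
orientation: [0.674, 0.632, -0.155, 0.35]
wrist_force: [0.5, 0.2, -1.9]
gripper_width: 0.271
gripper_force: 69.2
lens [0.56481683 0.05628585 0.1514616 ] lens goal [0.56445071 0.05580845 0.15156854] body elev 44.970855288363566
rotvec [ 0.0008  0.0002 -0.    ] shift in current [-0.0005 -0.0003  0.0002] shift in goal [-0.0005 -0.0003  0.0002] q [ 0.64   0.405 -0.175  1.28  -0.741  2.389] [0.53840065 0.13151411 0.23111199] [ 0.47508313  0.24511463 -1.86999824]
lens [0.56481683 0.05628585 0.1514616 ] lens goal [0.56445071 0.05580845 0.15156854] body elev 44.970855288363566
scene bar 364 [-0.00207266  0.00280478] [-0.00055529  0.12745814] [-0.12305231 -0.00504281  0.12000842] [0.13005739 0.00890788 0.13354179]
scene torch along tool: max [0.10677761 0.11247045 0.11391499] 311
top bar 370 [-0.00144194 -0.00131114] [-0.0025802   0.13011776] [-0.12653707 -0.0067817   0.12147235] [0.12316655 0.00373005 0.1365143 ]
top torch along tool: max [0.10835085 0.11236658 0.11752008] 289
wrist bar 3042 [-6.55758985e-05  3.43295686e-03] [0.00057192 0.12636577] [-0.12428355 -0.00589064  0.12000238] [0.12581786 0.00716154 0.13032696]
wrist torch along tool: max [0.10383847 0.10780644 0.11276711] 2073
```

View pics/f_scene.png

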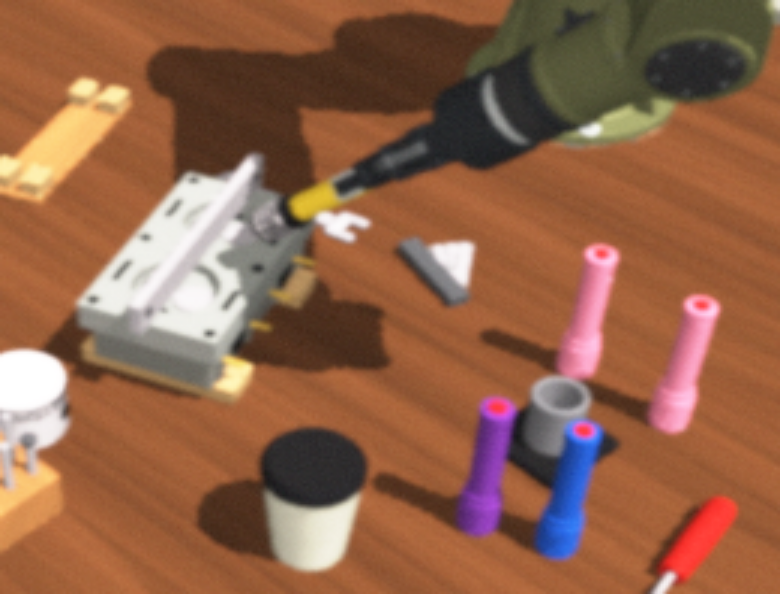

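View pics/f_wrist.png

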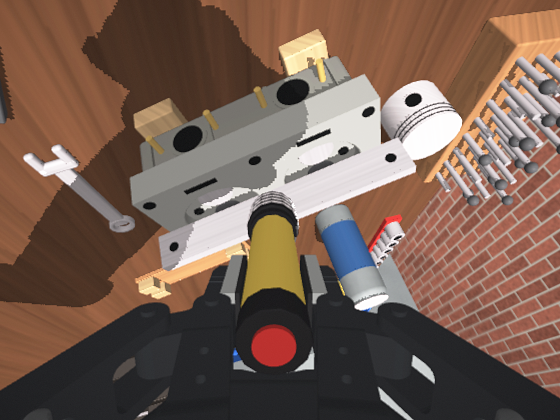

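The scene view shows the torch (270,215) slanted square to the middle of the bar, which is still flush. The wrist view shows the lens (272,200) clear of bar and head. The lens measures about 80 mm from the line at 45°, so I'm handing in.

```bash
python3 -c "
from rig import bot
print(bot.hand_in())"
```

```text
the job is handed in; nothing more can be done
None
```

I handed the job in at about 18 s: the straightedge lies flush lengthwise along the middle of the head, and the arm holds the yellow torch at 45°, square to the straightedge's middle and touching nothing, lens about 8 cm from the line.

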